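Click the tally wheel on to its pointer

TASK

With light flicks of a fingertip at its edge, advance the bench counter's six-lobed wheel clockwise (seen from above), click by click, until the lobe with the stud stands at the fixed pointer, and do not go past it. Flick only: do not grip the wheel, do not push the counter away or lift it, and leave the things round it where they are. Finish with the hand clear.

Things in the scene. Friction and masses are not known exactly. Their poses are not given: they have to be found in the camera images.
- counter: Bench tally counter, loose on the table, 1.5 kg. Grey foot plate 10 mm thick, x -70 to +95 mm, y -65 to +65 mm; round grey pedestal (radius 44 to 48 mm) up to 26 mm; on it a level aluminium wheel on an upright axis. Origin on the wheel's axis at the plate's underside, z up; x runs from the axis to the fixed pointer. Pushed sideways with much over 8 N it slides.
- pointer_tip (a point): Tip of the fixed pointer: a small steel wedge, 58 mm from the wheel's axis, at the wheel's upper face (54 mm up). It sits on a grey post 22 x 22 mm, 54 mm high, centred 81 mm from the axis.
- wheel_center (a point): On the wheel's axis at its upper face, 54 mm above the table. The wheel lies 30 to 54 mm above the table: hub of radius 30 mm (low dark cap to 58 mm), six equal lobes 60 degrees apart, 12 to 14 mm wide, round ends at radius 53 mm. Gaps between lobes, about 32 mm wide at radius 45 mm, are open from above and outside: shut fingertips fit in.
- tally_wheel (a joint): Wheel angle, rad, growing clockwise from above. 0 = stud at the pointer; -1.047 (60 deg) = one click to go. The stud lies at minus this angle, anticlockwise from the counter's x. At rest it sits in a sprung detent, whole clicks from 0, a lobe at the pointer; starts 2 to 4 short. About 3 N at a lobe turns it; past 30 deg it snaps on, before that it springs back. Damped: no coasting at 0.1 m/s.
- stud (a point): Top of the dark round stud, 11 mm across, standing 6 mm proud of one lobe of the wheel, 43 mm from the axis, 60 mm above the table.
- lobe_1 (a point): Top of the plain lobe 60 degrees anticlockwise (from above) from the studded one, 43 mm from the axis, 54 mm above the table.
- lobe_2 (a point): Top of the plain lobe 120 degrees anticlockwise (from above) from the studded one, 43 mm from the axis, 54 mm above the table.
- lobe_3 (a point): Top of the plain lobe 180 degrees anticlockwise (from above) from the studded one, 43 mm from the axis, 54 mm above the table.
- lobe_4 (a point): Top of the plain lobe 240 degrees anticlockwise (from above) from the studded one, 43 mm from the axis, 54 mm above the table.
- lobe_5 (a point): Top of the plain lobe 300 degrees anticlockwise (from above) from the studded one, 43 mm from the axis, 54 mm above the table.
- loupe_mid (a point): Centre of the black eye loupe, 37 mm across, 22 mm high: a bystander, leave it.
- marker_1_mid (a point): Centre of the felt marker lying down, 124 mm long, 14 mm high: a bystander, leave it.
- handle_blank_b_mid (a point): Centre of the wooden handle blank, 23 x 118 x 19 mm (long along its y): a bystander, leave it.
- ferrule_2_mid (a point): Centre of the ferrule ring, 23 mm across, 22 mm high: a bystander, leave it.

How it is judged (in metres and radians):
At the end, for the whole second after the job is handed in: The wheel rests with its studded lobe at the pointer (within 0.15 rad), reached by turning clockwise and not past it; the counter stands flat within 40 mm of where it was; the bystanders are within 30 mm of where they were (value of joint tally_wheel between -0.15 and 0.15 rad and velocity of joint tally_wheel between -0.1 and 0.1 rad/s and linear speed of counter below 0.01 m/s and angle between counter's own z axis and vertical below 0.05 rad and distance of counter from where it was at the start of the episode below 0.04 m and distance of each of loupe_mid, marker_1_mid, handle_blank_b_mid, ferrule_2_mid from where it was at the start of the episode below 0.03 m); the robot touches nothing.
It fails at once if the wheel was turned more than half a click past the pointer, or backwards out of its range of starts (value of joint tally_wheel above 0.6 rad or value of joint tally_wheel below -4.9 rad).
It fails at once if the counter was pushed away by more than 40 mm, lifted or tipped (distance of counter from where it was at the start of the episode above 0.04 m or height (world z) of counter above 0.008 m or angle between counter's own z axis and vertical above 0.12 rad).
It fails at once if the wheel was gripped (hand astride its hub or one of its lobes) or pressed from above instead of flicked at its edge (contact force between the fingers and counter above 1.5 N and (horizontal distance between the grasp point and wheel_center below 0.02 m or horizontal distance between the grasp point and stud below 0.007 m or horizontal distance between the grasp point and lobe_1 below 0.007 m or horizontal distance between the grasp point and lobe_2 below 0.007 m or horizontal distance between the grasp point and lobe_3 below 0.007 m or horizontal distance between the grasp point and lobe_4 below 0.007 m or horizontal distance between the grasp point and lobe_5 below 0.007 m)).
It fails at once if the counter was handled with more than 25 N: forced, gripped or pressed, not flicked (contact force between the fingers and counter above 25 N).
It fails at once if a bystander was moved by more than 30 mm or lifted (distance of any of loupe_mid, marker_1_mid, handle_blank_b_mid, ferrule_2_mid from where it was at the start of the episode above 0.03 m).
It also fails if it takes over 56 s, if anything falls off the work surface, if the arm or the gripper's body presses on something with over 40 N, if the wrist force passes 120 N, or if a joint passes its speed limit or range.

ROBOT

A 6-joint arm with a two-finger parallel gripper is mounted at the origin on a cart in front of the work surface, level with it; the furniture and walls round the work are solid. World frame = base frame: x ahead of the robot, y to its left, z up, the work surface at z = 0. Lengths are in mm, angles in rad, forces in N, time in s.
With the tool pointing down it reaches from about 325 to 900 mm from the base axis. Payload 3.5 kg.
Tool frame: the origin (TCP) lies at the very end of the fingers, on their centre line; the grasp point (between the pads) lies 19 mm behind it; z points along the fingers, y is the line along which they close (so a half turn about z gives the same grasp; the last joint's range is limited). The gripper opens to 85 mm and grips with 20 to 120 N. Pads are 22 mm wide; open, the fingers measure 114 mm over their backs; the gripper's body (76 mm by 85 mm) begins 54 mm behind the grasp point. The pads swing forward as they close: fully open they stand 13 mm farther back than shut.
Start: joints at [-1.417, 0.276, -0.026, 1.268, 0, 1.467], TCP at [158.729, -604.505, 196.713] pointing down, gripper open.
Joint ranges: [-3.12, 3.12], [-0.85, 1.88], [-1.08, 1.24], [-1.95, 2.15], [-1.57, 1.53], [-3.14, 3.14]. Speed limits (rad/s): [2.57, 2.57, 3.14, 3.14, 3.14, 3.14].

INTERFACE

Orientations are given as [roll, pitch, yaw] about the fixed x, y, z axes, in that order (R = Rz(yaw) Ry(pitch) Rx(roll)).
In Python, from plant import get_state, get_image, camera_model, finish_job gives the robot as it stands.
- The arm moves only by the tool apply_moves, never from a script. Its argument "targets" is text: rows parted by semicolons, each of 4 numbers parted by spaces: the shift along the tool's x, y, z in cm, then the turn about the tool's z in degrees. A call has 1 to 8 rows; each row shifts and turns the commanded pose from where the row before left it, along the tool's axes as they then stand; what a row does not reach is not made up. A row lasts 1/10 s, in which the tool goes at most 50 mm and 8.59 degrees, less where a joint would pass 70% of its speed; a pose out of reach is approached as far as the arm can. A call with a gripper value outside its range is refused whole. "grip" is the finger opening in cm, from 0 to 8.54, set as the call begins (left out, the last holds). The fingers move at their own pace and stop on an object; the grip force is fixed at half the most. Time passes only in rows, so rows that do not move let the fingers close. It gives the time, the measured TCP pose, the force, the opening and the grip force at its end, in the units of the state.
- get_state(): the state, without advancing time (a new reading comes with each control period).
- get_image(name): name is "side" or "top" or "wrist"; returns the picture (480x640x3 uint8, red, green, blue); there is no depth.
- camera_model(name): a dict with "fx", "fy", "cx", "cy" (pixels), "T" (4x4, takes a point from camera to world coordinates); the wrist camera has in their place "T_tool_cam" (4x4, takes a point from camera to tool coordinates, whose origin is the TCP and whose axes are the flange's). Camera axes: x right, y down, z forward; pixel columns grow to the right and rows downward; lengths in mm; the calibration is good to about 2 mm. A picture is of the moment at which its call begins: read the wrist's pose just before it. camera_model takes no time and is no camera call.
- finish_job(): hands the job in; it is judged then, once.
The state is a dict: "time": time; "joint_positions": joint angles; "qd": joint speeds; "joint_torque": joint torques, N m; "tool_pos": TCP position; "tool_rot": TCP orientation; "ft_force": force on the tool from outside, world axes, zero at the start; "ft_torque": the same for the moment, N m; "opening": finger opening in mm; "finger_force": force on a finger pad.
Only numpy, scipy, OpenCV 4.12 (cv2) and the standard library are available. Lean on these libraries where they do the work, as an engineer would, in place of code of your own. Each camera call takes 0.05 s, during which the arm holds its last target. There are 200 camera calls.

## Working session

There is one attempt and no reset: what is moved stays moved. The work goes in short steps, Python scripts to look and compute and a tool call to move; the robot and the scene stay as the last step left them, time stands still between calls to the robot, and variables do not carry over. Pictures are saved under pics/ and viewed, at most 10 in all, crops included, and the job is handed in when it is done.

Besides the shell and the picture viewer there is one more tool, called as a command line: name --argument value ..., lists and objects as JSON in quotes. apply_moves: Moves the arm, as the interface text tells. Its arguments: {"type":"object","properties":{"targets":{"type":"string"},"grip":{"type":"number"}},"required":["targets"]}

```bash
mkdir -p pics; python3 - <<'E'
from plant import *
import cv2,numpy as np
for n in("top","side"):
    im=get_image(n);cv2.imwrite(f"pics/{n}0.png",im[:,:,::-1])
    m=camera_model(n);print(n,m["fx"],m["cx"],m["cy"],np.round(m["T"],3).tolist())
print(camera_model("wrist"))
s=get_state();print(s)
E
```

```text
top 452.9757462123023 320.8791131659914 237.09550452026716 [[0.024, -0.995, 0.096, 501.613], [-1.0, -0.024, 0.001, 46.189], [0.002, -0.096, -0.995, 898.422], [0.0, 0.0, 0.0, 1.0]]
side 496.74648162886376 321.6392279597019 245.21737920396387 [[-0.82, -0.206, 0.534, 162.346], [-0.572, 0.32, -0.755, 691.634], [-0.015, -0.925, -0.38, 375.767], [0.0, 0.0, 0.0, 1.0]]
{'fx': 407.6408080597514, 'fy': 407.6408080597514, 'cx': 324.60081175704966, 'cy': 241.44667034500836, 'T_tool_cam': array([[ 2.10917552e-04, -9.44123131e-01, -3.29592884e-01,
         8.58017056e+01],
       [ 9.99999972e-01,  2.35463243e-04, -3.45539885e-05,
         8.19823746e-01],
       [ 1.10230229e-04, -3.29592867e-01,  9.44123154e-01,
        -1.77213819e+02],
       [ 0.00000000e+00,  0.00000000e+00,  0.00000000e+00,
         1.00000000e+00]])}
{'time': 0.1, 'joint_positions': array([-1.41739829e+00,  2.77095137e-01, -2.77659857e-02,  1.26798628e+00,
        9.96207431e-06,  1.46742078e+00]), 'qd': array([ 6.38408552e-04, -4.29139089e-05,  2.93281371e-03, -3.60668330e-04,
        1.09555529e-04, -7.94601355e-04]), 'joint_torque': array([ 6.48976220e-04, -4.46709180e+01,  2.96127766e+01,  8.48834898e-03,
       -8.50948572e-05, -1.21025204e-05]), 'tool_pos': array([ 158.61405913, -603.73050825,  195.63737861]), 'tool_rot': array([-3.13955355e+00, -2.21562685e-04,  2.56773352e-01]), 'ft_force': array([ 0.03509496, -0.20621383,  0.20101705]), 'ft_torque': array([-0.03061498, -0.03575252,  0.00123303]), 'finger_force': 0.0, 'opening': 85.16506763824015}
```

View pics/top0.png

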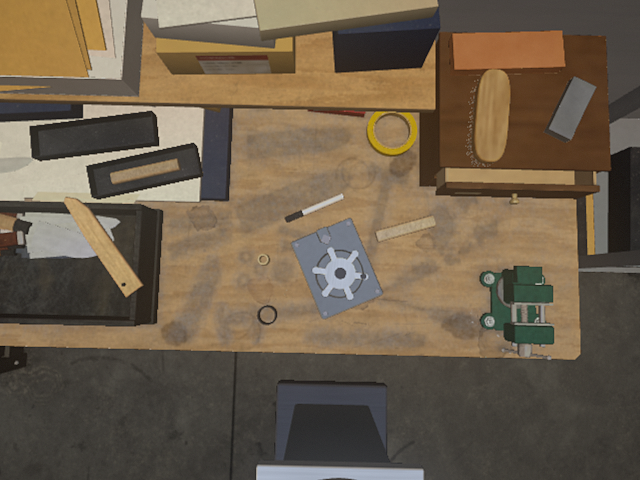

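View pics/side0.png

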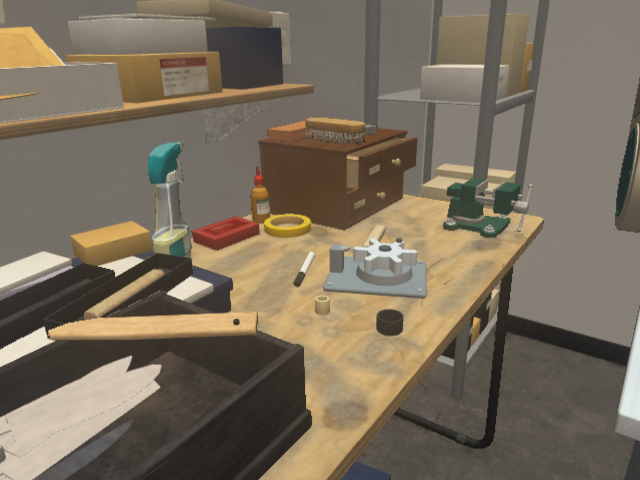

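The top view shows the wheel hub near (341,274), the pointer post near (323,237) and a dark spot near (365,276), probably the stud. I'll zoom in and compute positions.

```bash
cat > h.py <<'E'
import numpy as np,cv2
from plant import *
from scipy.spatial.transform import Rotation as R
def cam(n):
    m=camera_model(n)
    if n!="wrist": return m,m["T"]
    s=get_state();T=np.eye(4);T[:3,:3]=R.from_euler("xyz",s["tool_rot"]).as_matrix();T[:3,3]=s["tool_pos"]
    return m,T@m["T_tool_cam"]
def ray(m,T,u,v,z):
    d=T[:3,:3]@np.array([(u-m["cx"])/m["fx"],(v-m["cy"])/m["fy"],1]);o=T[:3,3]
    return (o+d*(z-o[2])/d[2]).round(1)
def proj(m,T,p):
    q=np.linalg.inv(T)@np.append(p,1);return m["fx"]*q[0]/q[2]+m["cx"],m["fy"]*q[1]/q[2]+m["cy"]
E
python3 - <<'E'
from h import *
m,T=cam("top");im=cv2.imread("pics/top0.png")
for n,u,v,z in[("hub",341,273.5,58),("post",323,237,54),("stud",365,276,60),("lou",267,315,11),("fer",264,259,11),("mark",315,208,7),("blank",406,229,19)]:print(n,ray(m,T,u,v,z))
cv2.imwrite("pics/c.png",cv2.resize(im[200:330,250:450],None,fx=4,fy=4,interpolation=cv2.INTER_CUBIC))
E
```

```text
hub [515.6   7.8  58. ]
post [583.   42.7  54. ]
stud [512.1 -36.5  60. ]
lou [432.9 147.3  11. ]
fer [541.1 157.   11. ]
mark [645.1  59.8   7. ]
blank [ 606.  -119.3   19. ]
```

View pics/c.png

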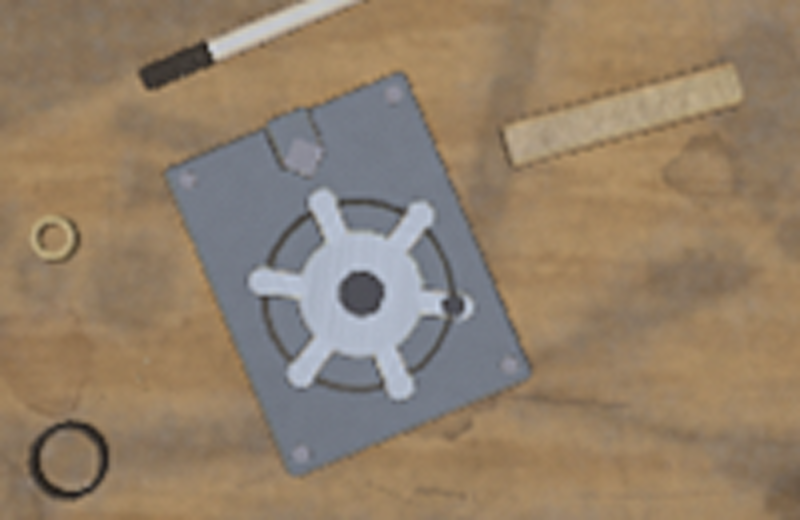

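apply_moves --targets "2.7 -2.8 0 0;2.7 -2.8 0 0;2.7 -2.8 0 0;2.7 -2.8 0 0;2.7 -2.8 0 0;2.7 -2.8 0 0;2.7 -2.8 0 0;2.7 -2.8 0 0" --grip 0

```text
time: 0.9
tool_pos: [311.0, -331.2, 196.3]
tool_rot: [-3.141, 0.0, 0.256]
ft_force: [1.4, -1.0, -0.2]
opening: 0.3
finger_force: 0.0
```

apply_moves --targets "2.7 -2.8 0 0;2.7 -2.8 0 0;2.7 -2.8 0 0;2.7 -2.8 0 0;2.7 -2.8 0 0;2.7 -2.8 0 0;2.7 -2.8 0 0;2.7 -2.8 0 0"

```text
time: 1.7
tool_pos: [462.9, -59.8, 196.4]
tool_rot: [-3.141, 0.0, 0.257]
ft_force: [1.3, -1.0, 0.2]
opening: -0.3
finger_force: 0.0
```

apply_moves --targets "0 0 0 -8.5;0 0 0 -8.5;0 0 0 -8.5;0 0 0 -8.5;0 0 0 -8.5;0 0 0 -8.5;0 0 0 -8.5;0 0 0 -8.5"

```text
time: 2.5
tool_pos: [462.3, -61.3, 196.2]
tool_rot: [-3.14, -0.0, 1.45]
ft_force: [-0.2, 0.3, -0.1]
opening: 0.2
finger_force: 0.0
```

apply_moves --targets "0 0 0 -8.5;0 0 0 -8.5;0 0 0 -8.5;0 0 0 -8.5;0 0 0 -8.5;0 0 0 -8.5;0 0 0 -8.5;0 0 0 0"

```text
time: 3.3
tool_pos: [462.3, -61.4, 196.3]
tool_rot: [-3.141, -0.001, 2.482]
ft_force: [-0.0, 0.0, -0.6]
opening: -0.1
finger_force: 0.0
```

```bash
python3 - <<'E'
from h import *
m,T=cam("wrist");im=get_image("wrist");cv2.imwrite("pics/w1.png",im[:,:,::-1]);np.save("T1",T)
s=get_state();print(s["time"],s["tool_pos"],np.degrees(s["tool_rot"]),s["opening"],s["joint_positions"])
print(proj(m,T,[516,9,58]),proj(m,T,[516+58*.925,9+58*.379,54]))
E
```

```text
3.35 [462.37842908 -61.35964067 196.33783796] [-1.79983143e+02 -4.45565462e-02  1.42044765e+02] -0.12889223261086133 [-2.70679526e-01 -6.03510546e-03 -3.53988174e-01  1.22367433e+00
  2.50101703e-05  3.91764170e-01]
(np.float64(435.5920340803372), np.float64(210.21227787490974)) (np.float64(491.81993069431826), np.float64(242.8225400418264))
```

View pics/w1.png

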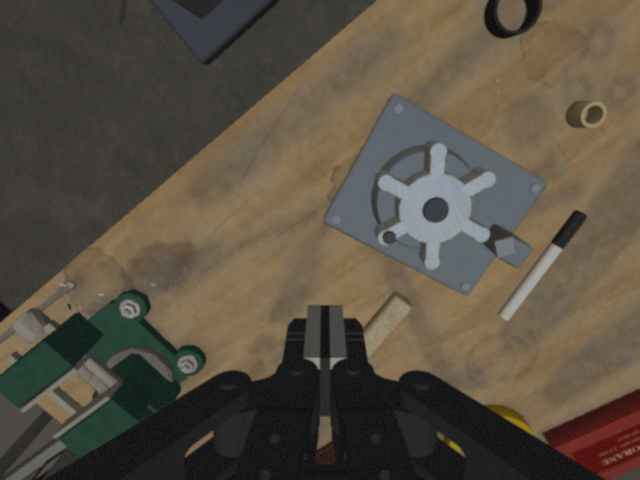

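The wrist view puts the hub at (436,209), as predicted. The stud at (389,237) is two lobes clockwise of the pointer at (490,240), so there are 4 clicks to go. The shut tips are about 18 mm thick. I'll descend outside the gap at 232°, then insert.

apply_moves --targets "0 0.8 2 0;0 0 2 0;0 0 2 0;0 0 2 0;0 0 2 0;0 0 2 0;0 0 2 0;0 0 2 0"

```text
time: 4.15
tool_pos: [467.6, -55.1, 35.9]
tool_rot: [-3.142, -0.0, 2.479]
ft_force: [0.7, -0.0, -0.1]
opening: -0.1
finger_force: 0.0
```

apply_moves --targets "0 0.7 0 0;0 0.7 0 0;0 0.7 0 0;0 0.7 0 0;0 0 0 0"

```text
time: 4.65
tool_pos: [486.7, -32.5, 37.8]
tool_rot: [3.14, 0.002, 2.483]
ft_force: [0.5, -0.2, 0.5]
opening: -0.4
finger_force: 0.0
```

```bash
python3 - <<'E'
from h import *
m,T=cam("wrist");im=get_image("wrist");cv2.imwrite("pics/w2.png",im[:,:,::-1])
s=get_state();p=s["tool_pos"];d=p[:2]-[516,9];print(p,s["ft_force"],np.hypot(*d),np.degrees(np.arctan2(d[1],d[0]))%360)
E
```

```text
[485.98467193 -32.70839482  37.54475893] [-0.66827701  0.21778328  0.71525887] 51.385894150451406 234.25942897854424
```

View pics/w2.png

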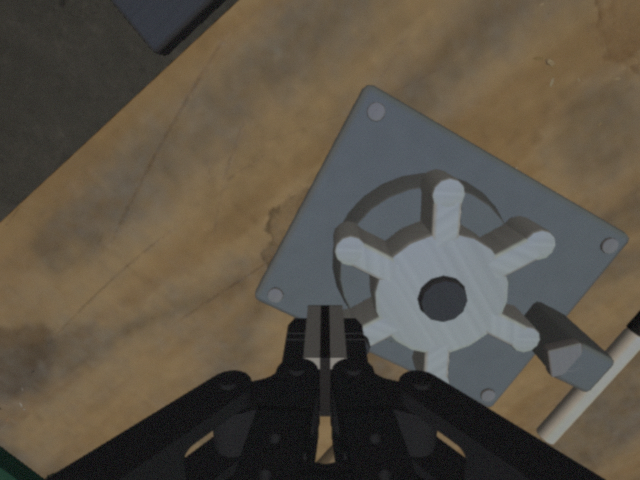

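The fingertip is in the gap, next to the studded lobe at about (375,325), with the wheel undisturbed. Sweeping the first click.

apply_moves --targets "0.54 0.03 0 6;0.54 0.03 0 6;0.54 0.03 0 6;0.54 0.03 0 6;0.54 0.03 0 6;0.54 0.03 0 6;0.54 0.03 0 6;0.54 0.03 0 6"

```text
time: 5.5
tool_pos: [465.0, 4.1, 37.0]
tool_rot: [3.141, 0.0, 1.64]
ft_force: [-0.7, -0.1, 1.0]
opening: 0.0
finger_force: 0.0
```

apply_moves --targets "0.54 0.03 0 6;0.54 0.03 0 6;0 0 0 0;0 0 0 0"

```text
time: 5.9
tool_pos: [465.5, 14.7, 36.9]
tool_rot: [3.141, 0.0, 1.437]
ft_force: [-0.1, -0.7, 0.1]
opening: 0.1
finger_force: 0.0
```

```bash
python3 - <<'E'
from h import *
im=get_image("wrist");im2=get_image("top")
cv2.imwrite("pics/w3.png",np.hstack([cv2.resize(im,(400,300)),cv2.resize(im2[200:320,270:430],(400,300))])[:,:,::-1])
s=get_state();p=s["tool_pos"];d=p[:2]-[516,9];print(s["time"],p,np.degrees(s["tool_rot"]),s["ft_force"],np.hypot(*d),np.degrees(np.arctan2(d[1],d[0]))%360)
E
```

```text
6.0 [465.51549666  14.64142408  36.8570083 ] [1.79986784e+02 8.80323392e-03 8.22836464e+01] [ 0.95460736  0.11088863 -0.49504196] 50.79872776615756 173.62389724222942
```

View pics/w3.png

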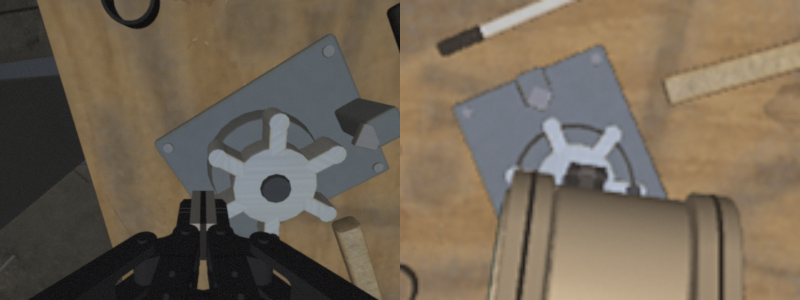

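The wheel looks rested in the next detent and the plate hasn't moved. The stud is hidden behind the hand. Retracting and arcing back, then a look at the stud before going on.

apply_moves --targets "0 -0.7 0 0;0 -0.7 0 0;0 -0.7 0 0;0 -0.7 0 0"

```text
time: 6.4
tool_pos: [436.6, 18.8, 36.6]
tool_rot: [-3.141, 0.0, 1.435]
ft_force: [-0.3, -0.6, -0.6]
opening: -0.5
finger_force: 0.0
```

apply_moves --targets "-1.03 0.07 0 -7.5;-1.03 0.07 0 -7.5;-1.03 0.07 0 -7.5;-1.03 0.07 0 -7.5;-1.03 0.07 0 -7.5;-1.03 0.07 0 -7.5;-1.03 0.07 0 -7.5;-1.03 0.07 0 -7.5"

```text
time: 7.2
tool_pos: [467.2, -54.5, 36.7]
tool_rot: [-3.141, -0.0, 2.487]
ft_force: [1.4, -0.6, -0.1]
opening: -0.3
finger_force: 0.0
```

```bash
python3 - <<'E'
from h import *
im=get_image("wrist");im2=get_image("top")
cv2.imwrite("pics/w4.png",np.hstack([cv2.resize(im,(400,300)),cv2.resize(im2[200:320,270:430],(400,300))])[:,:,::-1])
s=get_state();p=s["tool_pos"];d=p[:2]-[516,9];print(s["time"],p,np.degrees(s["tool_rot"]),s["ft_force"],np.hypot(*d),np.degrees(np.arctan2(d[1],d[0]))%360)
E
```

```text
7.3 [468.61310356 -55.01328818  37.02445933] [1.79972336e+02 8.23878906e-02 1.42156314e+02] [-0.09977946  0.3170371   0.43727996] 79.64432822191984 233.48869157764778
```

View pics/w4.png

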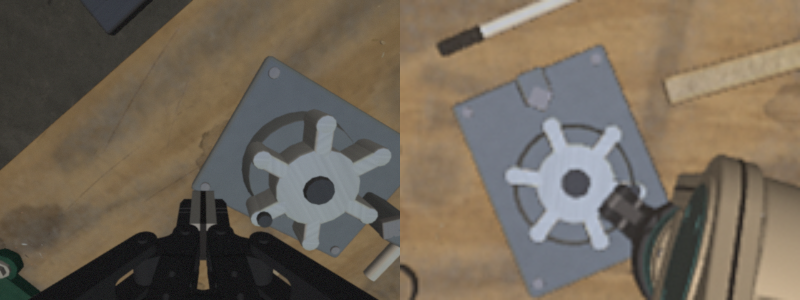

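```bash
cat >> h.py <<'E'
def lobes(n,im,T=None):
    m,T0=cam(n);T=T0 if T is None else T
    g=im.mean(2);out=[]
    for k in range(6):
        a=np.radians(22.3-60*k);u,v=proj(m,T,[516+43*np.cos(a),9+43*np.sin(a),60])
        i,j=int(round(v)),int(round(u));w=g[max(i-2,0):i+3,j-2:j+3]
        out.append((k,int(u),int(v),round(float(w.mean())) if w.size else None))
    return out
E
python3 - <<'E'
from h import *
print(lobes("wrist",get_image("wrist")));print(lobes("top",get_image("top")))
print(lobes("wrist",cv2.imread("pics/w1.png"),np.load("T1.npy")))
s=get_state();print(s["time"],s["tool_pos"])
E
```

```text
[(0, 590, 349, 135), (1, 498, 390, 142), (2, 420, 350, 61), (3, 428, 259, 149), (4, 528, 208, 141), (5, 612, 259, 119)]
[(0, 332, 251, 182), (1, 354, 255, 178), (2, 363, 276, 71), (3, 348, 295, 186), (4, 325, 291, 185), (5, 317, 269, 189)]
[(0, 479, 236, 153), (1, 431, 261, 155), (2, 387, 236, 64), (3, 390, 184, 157), (4, 441, 155, 154), (5, 486, 183, 152)]
7.4 [467.04934533 -54.07469559  36.62220741]
```

```bash
python3 - <<'E'
from h import *
c=cv2.imread("pics/w3.png")
im=cv2.resize(c[:,:400],(640,480))
T=np.eye(4);T[:3,:3]=R.from_euler("xyz",np.radians([179.987,.009,82.28])).as_matrix();T[:3,3]=[465.5,14.64,36.86]
m=camera_model("wrist");T=T@m["T_tool_cam"]
print(lobes("wrist",im,T))
t=np.zeros((480,640,3),np.uint8);t[200:320,270:430]=cv2.resize(c[:,400:],(160,120));print(lobes("top",t))
cv2.imwrite("pics/w3b.png",cv2.resize(np.hstack([c[100:260,180:380],cv2.imread("pics/w4.png")[100:260,200:400]]),(800,320)))
E
```

```text
[(0, 541, 258, 134), (1, 524, 349, 142), (2, 435, 389, 20), (3, 355, 349, 20), (4, 357, 258, 147), (5, 454, 207, 144)]
[(0, 332, 251, 178), (1, 354, 255, 175), (2, 363, 276, 73), (3, 348, 295, 133), (4, 325, 291, 134), (5, 317, 269, 88)]
```

View pics/w3b.png

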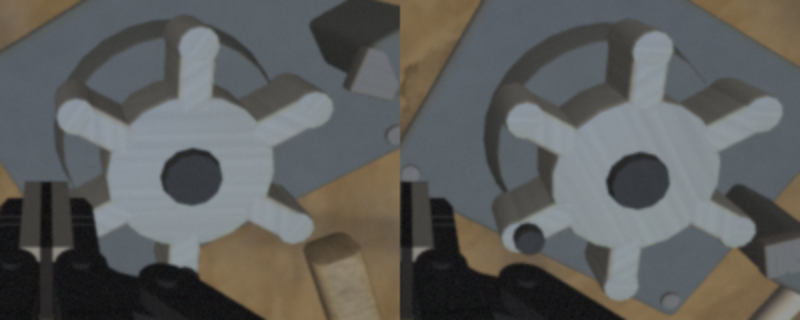

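The stud hasn't moved, so the fingertip must have passed over or short of the lobe. In the wrist picture the finger end appears well behind the projected TCP. I'll check the tip height in the side view, marking the projected TCP.

```bash
python3 - <<'E'
from h import *
m,T=cam("side");im=get_image("side")[:,:,::-1].copy()
s=get_state();p=s["tool_pos"]
for dz in(0,10,20,30):
    u,v=proj(m,T,p+[0,0,dz]);print(dz,u,v)
x0,y0=310,190
c=cv2.resize(im[y0:y0+120,x0:x0+160],None,fx=5,fy=5,interpolation=cv2.INTER_CUBIC)
for dz in(0,10,20,30):
    u,v=proj(m,T,p+[0,0,dz]);cv2.circle(c,(int((u-x0+.5)*5),int((v-y0+.5)*5)),3,(0,0,255),-1)
cv2.imwrite("pics/s2.png",c)
E
```

```text
0 427.4120326618161 252.35746490822268
10 427.7970542730312 246.99058336822011
20 428.18553437835817 241.57549329221843
30 428.57751978742306 236.1115421928993
```

View pics/s2.png

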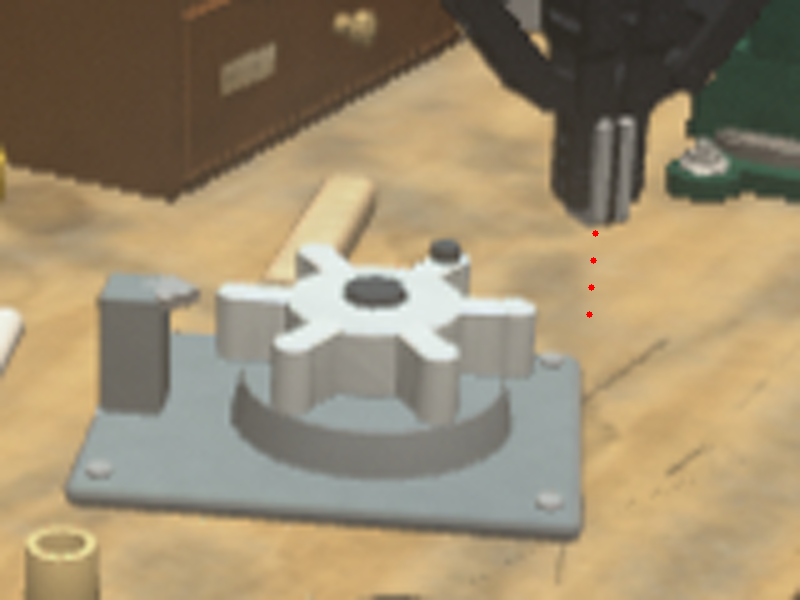

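The side view shows the real finger end at about (597,218), some 36 mm above the projected TCP (590,314). The sweep therefore passed over the wheel without touching it. I'll lower by 3.4 cm while outside the wheel, then insert.

apply_moves --targets "0 0 0.8 0;0 0 0.8 0;0 0 0.9 0;0 0 0.9 0;0 0 0 0"

```text
time: 7.95
tool_pos: [465.9, -53.8, 0.9]
tool_rot: [-3.14, -0.003, 2.482]
ft_force: [-0.6, -0.5, 0.5]
opening: 0.2
finger_force: 0.0
```

apply_moves --targets "0 0.6 0 0;0 0.6 0 0;0 0.6 0 0;0 0.6 0 0;0 0 0 0;0 0 0 0"

```text
time: 8.55
tool_pos: [482.7, -35.2, 2.9]
tool_rot: [-3.142, 0.0, 2.483]
ft_force: [-0.0, 0.6, 0.2]
opening: -0.4
finger_force: 0.0
```

```bash
python3 - <<'E'
from h import *
print(lobes("top",get_image("top")))
im=get_image("wrist");im2=get_image("side")
cv2.imwrite("pics/w5.png",np.hstack([cv2.resize(im,(400,300)),cv2.resize(im2[190:310,310:470],(400,300))])[:,:,::-1])
s=get_state();p=s["tool_pos"];d=p[:2]-[516,9];print(s["time"],p,np.degrees(s["tool_rot"]),s["ft_force"],np.hypot(*d),np.degrees(np.arctan2(d[1],d[0]))%360)
E
```

```text
[(0, 332, 251, 181), (1, 354, 255, 178), (2, 363, 276, 92), (3, 348, 295, 85), (4, 325, 291, 185), (5, 317, 269, 189)]
8.7 [482.24721855 -35.41499317   2.70095777] [-1.79989288e+02 -7.63386688e-03  1.42208199e+02] [ 0.48392426  0.43397388 -0.15512733] 55.78478174103769 232.7673030389593
```

View pics/w5.png

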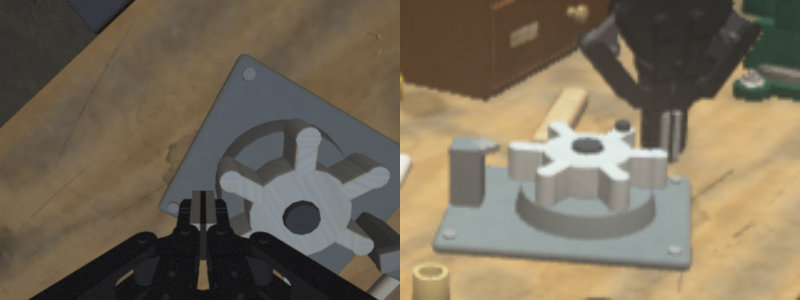

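The fingertip now dips into the gap behind the near lobe (side crop about (672,150)), with no contact force. I'll sweep now and check the stud numerically after each flick.

apply_moves --targets "0.58 0.03 0 6;0.58 0.03 0 6;0.58 0.03 0 6;0.58 0.03 0 6"

```text
time: 9.1
tool_pos: [467.3, -19.0, 2.8]
tool_rot: [-3.14, 0.002, 2.058]
ft_force: [-0.5, -2.0, -0.4]
opening: -0.2
finger_force: 1.2
```

apply_moves --targets "0.58 0.03 0 6;0.58 0.03 0 6;0.58 0.03 0 6;0.58 0.03 0 6;0.58 0.03 0 6;0.58 0.03 0 6;0 0 0 0;0 0 0 0"

```text
time: 9.9
tool_pos: [461.3, 15.8, 2.7]
tool_rot: [3.142, 0.0, 1.437]
ft_force: [0.1, -0.1, 0.1]
opening: 0.4
finger_force: 0.0
```

apply_moves --targets "0 -0.6 0 0;0 -0.6 0 0;0 -0.6 0 0;0 -0.8 0 0;0 0 0 0"

```text
time: 10.4
tool_pos: [433.5, 19.8, 2.3]
tool_rot: [-3.139, 0.0, 1.435]
ft_force: [-0.2, 0.9, 0.6]
opening: -0.3
finger_force: 0.0
```

```bash
cat > chk.py <<'E'
from h import *
m,T=cam("top");im=get_image("top");g=im.mean(2)
print("top",lobes("top",im));print("wrist",lobes("wrist",get_image("wrist")));print("side",lobes("side",get_image("side")))
# hub cap position: dark blob near expected
u,v=proj(m,T,[516,9,58]);i,j=int(v),int(u);w=g[i-8:i+9,j-8:j+9]<120
ys,xs=np.nonzero(w);print("hub",ray(m,T,j-8+xs.mean(),i-8+ys.mean(),58) if len(xs) else None,len(xs))
s=get_state();p=s["tool_pos"];d=p[:2]-[516,9];print(s["time"],p,np.degrees(s["tool_rot"]),s["ft_force"],np.hypot(*d),np.degrees(np.arctan2(d[1],d[0]))%360)
E
python3 chk.py
```

```text
top [(0, 332, 251, 180), (1, 354, 255, 177), (2, 363, 276, 179), (3, 348, 295, 88), (4, 325, 291, 183), (5, 317, 269, 187)]
wrist [(0, 682, 301, None), (1, 648, 407, None), (2, 535, 453, 22), (3, 443, 407, 21), (4, 455, 301, 156), (5, 582, 239, 152)]
side [(0, 359, 243, 175), (1, 374, 236, 206), (2, 399, 238, 168), (3, 411, 247, 122), (4, 396, 255, 218), (5, 369, 253, 172)]
hub [516.8   9.8  58. ] 95
10.55 [435.86399231  19.48808494   2.84618113] [1.79963347e+02 4.69972851e-04 8.22209700e+01] [-0.70310823 -0.46501958  0.18429967] 80.81942621524435 172.54359247741496
```

One click done: the stud is now at position 3 and the hub is unmoved. Second flick.

apply_moves --targets "-1.05 0.07 0 -7.5;-1.05 0.07 0 -7.5;-1.05 0.07 0 -7.5;-1.05 0.07 0 -7.5;-1.05 0.07 0 -7.5;-1.05 0.07 0 -7.5;-1.05 0.07 0 -7.5;-1.05 0.07 0 -7.5"

```text
time: 11.35
tool_pos: [466.8, -55.5, 2.8]
tool_rot: [3.141, 0.0, 2.487]
ft_force: [0.8, -0.1, 0.3]
opening: 0.0
finger_force: 0.0
```

apply_moves --targets "0 0 0 0;0 0.7 0 0;0 0.6 0 0;0 0.6 0 0;0 0.6 0 0;0 0 0 0"

```text
time: 11.95
tool_pos: [482.1, -34.3, 2.8]
tool_rot: [3.141, 0.0, 2.483]
ft_force: [0.2, 0.3, 0.7]
opening: 0.5
finger_force: 0.0
```

```bash
python3 chk.py
```

```text
top [(0, 332, 251, 181), (1, 354, 255, 178), (2, 363, 276, 100), (3, 348, 295, 67), (4, 325, 291, 185), (5, 317, 269, 188)]
wrist [(0, 580, 408, 133), (1, 471, 453, 29), (2, 375, 408, 18), (3, 380, 301, 60), (4, 503, 239, 142), (5, 607, 301, 113)]
side [(0, 359, 243, 173), (1, 374, 236, 203), (2, 399, 238, 166), (3, 411, 247, 88), (4, 396, 255, 216), (5, 369, 253, 170)]
hub [515.5   5.3  58. ] 180
12.1 [481.32060093 -35.00854815   2.67733276] [-1.79986271e+02 -9.77023972e-03  1.42223692e+02] [-0.15533532 -0.78650334  0.03190842] 56.03046519804478 231.76135745716127
```

apply_moves --targets "0.58 0.03 0 6;0.58 0.03 0 6;0.58 0.03 0 6;0.58 0.03 0 6;0.58 0.03 0 6;0.58 0.03 0 6;0.58 0.03 0 6;0.58 0.03 0 6"

```text
time: 12.9
tool_pos: [459.2, 4.5, 2.6]
tool_rot: [-3.14, 0.0, 1.639]
ft_force: [-0.3, 0.5, 0.4]
opening: -0.0
finger_force: 0.3
```

apply_moves --targets "0.58 0.03 0 6;0.58 0.03 0 6;0 0 0 0;0 0 0 0;0 -0.6 0 0;0 -0.6 0 0;0 -0.6 0 0;0 -0.7 0 0"

```text
time: 13.7
tool_pos: [434.9, 19.6, 2.7]
tool_rot: [-3.141, 0.0, 1.435]
ft_force: [0.1, 0.4, -0.0]
opening: -0.4
finger_force: 0.0
```

apply_moves --targets "-1.05 0.07 0 -7.5;-1.05 0.07 0 -7.5;-1.05 0.07 0 -7.5;-1.05 0.07 0 -7.5;-1.05 0.07 0 -7.5;-1.05 0.07 0 -7.5;-1.05 0.07 0 -7.5;-1.05 0.07 0 -7.5"

```text
time: 14.5
tool_pos: [465.6, -55.1, 2.6]
tool_rot: [-3.141, -0.001, 2.487]
ft_force: [0.2, 0.0, 1.0]
opening: -0.2
finger_force: 0.0
```

```bash
python3 chk.py
```

```text
top [(0, 332, 251, 183), (1, 354, 255, 179), (2, 363, 276, 182), (3, 348, 295, 187), (4, 325, 291, 84), (5, 317, 269, 189)]
wrist [(0, 650, 403, None), (1, 537, 450, 21), (2, 444, 404, 22), (3, 457, 297, 148), (4, 584, 234, 60), (5, 684, 297, None)]
side [(0, 359, 243, 173), (1, 374, 236, 204), (2, 399, 238, 167), (3, 411, 247, 166), (4, 396, 255, 153), (5, 369, 253, 171)]
hub [516.8   9.9  58. ] 95
14.65 [466.17879547 -55.04957774   2.8041856 ] [1.79990780e+02 4.97058952e-03 1.42034136e+02] [-0.2954025   0.37467826 -0.5856706 ] 81.14493718013134 232.1223040975001
```

Two clicks done (stud at position 4), hub unmoved. Third flick.

apply_moves --targets "0 0.7 0 0;0 0.6 0 0;0 0.6 0 0;0 0.6 0 0;0 0 0 0"

```text
time: 15.15
tool_pos: [482.2, -34.3, 2.8]
tool_rot: [3.141, 0.0, 2.483]
ft_force: [0.1, -0.5, -0.3]
opening: 0.2
finger_force: 0.0
```

apply_moves --targets "0.58 0.03 0 6;0.58 0.03 0 6;0.58 0.03 0 6;0.58 0.03 0 6;0.58 0.03 0 6;0.58 0.03 0 6;0.58 0.03 0 6;0.58 0.03 0 6"

```text
time: 15.95
tool_pos: [459.4, 4.8, 2.6]
tool_rot: [-3.14, 0.0, 1.64]
ft_force: [-1.3, 0.4, -0.3]
opening: -0.1
finger_force: 0.2
```

apply_moves --targets "0.58 0.03 0 6;0.58 0.03 0 6;0 0 0 0;0 0 0 0;0 -0.6 0 0;0 -0.6 0 0;0 -0.6 0 0;0 -0.7 0 0"

```text
time: 16.75
tool_pos: [434.9, 19.6, 2.6]
tool_rot: [-3.141, 0.0, 1.435]
ft_force: [-0.4, 0.4, -0.5]
opening: 0.0
finger_force: 0.0
```

apply_moves --targets "-1.05 0.07 0 -7.5;-1.05 0.07 0 -7.5;-1.05 0.07 0 -7.5;-1.05 0.07 0 -7.5;-1.05 0.07 0 -7.5;-1.05 0.07 0 -7.5;-1.05 0.07 0 -7.5;-1.05 0.07 0 -7.5"

```text
time: 17.55
tool_pos: [465.6, -55.1, 2.7]
tool_rot: [-3.141, -0.0, 2.487]
ft_force: [-0.2, -0.1, -0.2]
opening: 0.1
finger_force: 0.0
```

```bash
python3 chk.py
```

```text
top [(0, 332, 251, 182), (1, 354, 255, 179), (2, 363, 276, 181), (3, 348, 295, 187), (4, 325, 291, 185), (5, 317, 269, 89)]
wrist [(0, 650, 403, None), (1, 537, 449, 21), (2, 444, 404, 23), (3, 457, 297, 147), (4, 584, 234, 135), (5, 684, 296, None)]
side [(0, 359, 243, 174), (1, 374, 236, 204), (2, 399, 238, 167), (3, 411, 247, 166), (4, 396, 255, 219), (5, 369, 253, 144)]
hub [516.7   9.8  58. ] 94
17.7 [466.21368605 -54.99940093   2.81755173] [1.79990010e+02 8.71458106e-03 1.42036257e+02] [-0.31864801  0.82874792  1.0371902 ] 81.08390947661715 232.119995194296
```

Stud at position 5, one click to go. Last flick, then retract and rise clear.

apply_moves --targets "0 0.7 0 0;0 0.6 0 0;0 0.6 0 0;0 0.6 0 0;0 0 0 0"

```text
time: 18.2
tool_pos: [482.2, -34.3, 2.8]
tool_rot: [3.141, 0.0, 2.483]
ft_force: [0.5, -0.1, 0.8]
opening: -0.3
finger_force: 0.0
```

apply_moves --targets "0.58 0.03 0 6;0.58 0.03 0 6;0.58 0.03 0 6;0.58 0.03 0 6;0.58 0.03 0 6;0.58 0.03 0 6;0.58 0.03 0 6;0.58 0.03 0 6"

```text
time: 19.0
tool_pos: [459.5, 4.8, 2.6]
tool_rot: [-3.141, 0.0, 1.64]
ft_force: [-1.6, 0.4, 0.4]
opening: -0.1
finger_force: 0.2
```

apply_moves --targets "0.58 0.03 0 6;0.58 0.03 0 6;0 0 0 0;0 0 0 0;0 -0.6 0 0;0 -0.6 0 0;0 -0.6 0 0;0 -0.7 0 0"

```text
time: 19.8
tool_pos: [435.0, 19.7, 2.7]
tool_rot: [-3.141, 0.0, 1.435]
ft_force: [1.4, -0.5, 0.2]
opening: -0.2
finger_force: 0.0
```

apply_moves --targets "0 -0.5 0 0;0 -0.5 -1 0;0 0 -2 0;0 0 -3 0;0 0 -3 0;0 0 -3 0;0 0 -2 0;0 0 0 0"

```text
time: 20.6
tool_pos: [428.9, 20.8, 146.7]
tool_rot: [3.134, -0.0, 1.435]
ft_force: [0.2, 0.3, -0.4]
opening: 0.1
finger_force: 0.0
```

```bash
python3 chk.py; python3 - <<'E'
from h import *
m,T=cam("top");im=get_image("top");g=im.mean(2)
# stud centroid vs expected
u,v=proj(m,T,[516.7+43*np.cos(np.radians(22.3)),9.7+43*np.sin(np.radians(22.3)),60]);i,j=int(round(v)),int(round(u))
ys,xs=np.nonzero(g[i-4:i+5,j-4:j+5]<120);p=ray(m,T,j-4+xs.mean(),i-4+ys.mean(),60)
print(p,np.degrees(np.arctan2(p[1]-9.8,p[0]-516.7)),len(xs))
a=cv2.imread("pics/top0.png")[:,:,::-1].astype(int);d=np.abs(im-a).sum(2)
for n,x,y in[("lou",267,315),("fer",264,259),("mark",315,208),("blank",406,229)]:print(n,(d[y-18:y+19,x-30:x+31]>90).sum())
E
```

```text
top [(0, 332, 251, 94), (1, 354, 255, 177), (2, 363, 276, 179), (3, 348, 295, 69), (4, 325, 291, 183), (5, 317, 269, 187)]
wrist [(0, 518, 200, 82), (1, 508, 261, 171), (2, 451, 290, 175), (3, 400, 262, 173), (4, 404, 201, 178), (5, 465, 168, 149)]
side [(0, 359, 243, 126), (1, 374, 236, 204), (2, 399, 238, 169), (3, 411, 247, 167), (4, 396, 255, 216), (5, 369, 253, 171)]
hub [516.7   9.8  58. ] 94
20.75 [425.15737726  21.11599089 142.2677353 ] [-1.79959011e+02 -5.74452709e-04  8.22164404e+01] [-0.69455328  0.47277079 -0.06694509] 91.64703673236414 172.40310020548117
[555.9  25.4  60. ] 21.700536739317496 36
lou 0
fer 0
mark 0
blank 0
```

The stud is at the pointer (21.7° against 22.3°), the counter and bystanders are unmoved, and the hand is clear.

```bash
python3 -c "
from plant import *
print(finish_job())"
```

```text
the job is handed in; nothing more can be done
None
```

The wheel was advanced four clicks clockwise by fingertip flicks, so the studded lobe stands at the pointer; in the last pictures the counter and bystanders had not moved and the hand was clear, and the job is handed in, though no verdict was returned.

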